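# Slide the tumbler tray across the gap into the cup station

### The arm

A 6-joint arm with a two-finger parallel gripper is mounted at the origin on the work surface. World frame = base frame: x ahead of the robot, y to its left, z up, the work surface at z = 0. Lengths are in m, angles in degrees, forces in N, time in s.
With the tool pointing down it reaches from about 0.225 to 0.875 m from the base axis. Payload 3.4 kg.
Tool frame: the origin (TCP) lies between the finger pads; the fingertips stand 14 mm ahead of it and the grasp point (between the pads) lies 5 mm behind it; z points along the fingers, y is the line along which they close (so a half turn about z gives the same grasp; the last joint's range is limited). The gripper opens to 85 mm and grips with 20 to 120 N. Pads are 22 mm wide; open, the fingers measure 114 mm over their backs; the gripper's body (76 mm by 85 mm) begins 54 mm behind the grasp point. The pads swing forward as they close: fully open they stand 13 mm farther back than shut.
Start: joints at [63.025, 15.808, 86.224, -0, 77.962, -6.933], TCP at [0.197, 0.54, 0.245] pointing down, gripper open.
Joint ranges: [-165.64, 165.64], [-43.16, 119.46], [12.63, 154.43], [-67.54, 247.53], [6.08, 155.33], [-154.97, 154.97]. Speed limits (degrees/s): [147.25, 147.25, 180, 180, 180, 180].

### API

Orientations are given as a 3x3 rotation matrix whose columns are the frame's x, y, z axes.
In Python, from station import robot gives the robot as it stands.
- The arm moves only by the tool servo_tool, never from a script. Its argument "rows" is one flat list of numbers, 7 for each row, row after row: the shift along the tool's x, y, z in units of 30 mm (1.0 is 30 mm), then the turn, a rotation vector about the tool's x, y, z in units of 5 degrees (1.0 is 5 degrees), then the gripper command: -1 is shut, 1 is fully open, values between are in proportion. A call has 1 to 10 rows; each row is the pose to reach, as a shift and turn from the pose commanded when the call began, along the tool's axes at that moment; what a row does not reach only later rows make up. A row lasts 1/12 s, in which the tool goes at most 41.7 mm and 7.16 degrees, less where a joint would pass 70% of its speed; a pose out of reach is approached as far as the arm can. A call with a gripper value outside its range is refused whole. The fingers move at their own pace and stop on an object; "force" is the grip in N (left out, the last holds). Time passes only in rows, so rows that repeat a pose let the fingers close. It gives the time, the measured TCP pose, the force, the opening and the grip force at its end, in the units of the state.
- robot.observe(): the state, without advancing time (a new reading comes with each control period).
- robot.get_image(name): name is "scene" or "top" or "wrist"; returns (picture, depth): 400x640x3 uint8, red, green, blue; 400x640 float32, m along the optical axis (not along the pixel's ray), 0 where there is no reading.
- robot.camera_model(name): a dict with "vfov" (degrees; the focal length in pixels is half the picture's height over the tangent of half this angle, whatever the lens; pixels are square), "cx", "cy" (the principal point, pixels), "cam_to_world" (4x4, takes a point from camera to world coordinates); the wrist camera has in their place "T_tool_cam" (4x4, takes a point from camera to tool coordinates, whose origin is the TCP and whose axes are the flange's). Camera axes: x right, y down, z forward; pixel columns grow to the right and rows downward; lengths in m; the calibration is good to about 2 mm. A picture is of the moment at which its call begins: read the wrist's pose just before it. camera_model takes no time and is no camera call.
- robot.close_job(): hands the job in; it is judged then, once.
The state is a dict: "clock": time; "joints": joint angles; "qvel": joint speeds; "joint_efforts": joint torques, N m; "position": TCP position; "tcp_rot": TCP orientation; "ft_force": force on the tool from outside, world axes, zero at the start; "torque": the same for the moment, N m; "width": finger opening in m; "finger_force": force on a finger pad.
Only numpy, scipy, OpenCV 4.12 (cv2) and the standard library are available. Lean on these libraries where they do the work, as an engineer would, in place of code of your own. Each camera call takes 0.05 s, during which the arm holds its last target. There are 200 camera calls.

### The job

Take the blue tray with the tumbler on it by its wooden grip, square it up and slide it off the low white drawer unit, across the gap and in between the clear side walls of the cup station, keeping it down on its way (no lifting over) and level, so that its nose never dips into the gap. Push it fully home, pressing it gently (about a 10 newton push, never a hard shove) against the sprung black buffer of the orange end stop, then let go, leaving it there, flat on the deck with the tumbler still standing in its place. Leave the paper cups, the jar and the coasters alone.

Things in the scene. Friction and masses are not known exactly. Their poses are not given: they have to be found in the camera images.
- tray_grip (a point): Point to pinch on the tray's upright wooden grip plate, 44 mm above the tray's underside. Plate: 80 mm wide (x), 12 mm thick (y), its top 18 mm above this point, tray floor 36 mm below it. The tray is blue plastic, loose, 150 mm wide (x), 220 mm long (y), 0.3 kg, floor 8 mm thick, rims 20 mm high. +y points to its nose; its tail edge is 10 mm behind this point. z is up.
- tray_nose (a point): Middle of the tray's nose end, 210 mm ahead of tray_grip, 8 mm above the tray's underside (which slopes up about 4 mm over the last 15 mm). Same axes as tray_grip. With the tumbler the tray balances 75 to 90 mm behind this end: if it is only pushed, the nose tips into the gap before it reaches the far deck.
- tumbler_mid (a point): Centre, half-way up, of the white tumbler standing loose on the tray floor between low white ribs near the nose: 80 mm across, 85 mm high, 0.26 to 0.44 kg. z is up.
- unit_top (a point): Centre of the wooden top (200 x 260 mm along x, y) of the low white drawer unit where the tray starts, fixed, 70 mm above the table. Its +y points across the gap to the cup station; the edge at the gap is 130 mm from this point along +y.
- station_deck (a point): Centre of the grey deck (200 x 280 mm in x, y) of the fixed cup station, in line with the unit, same axes. Its near edge is 140 mm towards -y; the gap is 115 to 135 mm; the deck is 1 to 3 mm lower than the unit's top. Clear side walls 38 mm high, inner faces 79 mm either side of the middle (4 mm play each side for the tray), with white flared lips (96 mm either side) at the mouth.
- stop_face (a point): Middle, 15 mm above the deck, of the near face (looking along -y) of the orange end bracket, rigid, 122 to 130 mm beyond the deck centre. Black rubber buffer bar in front of it, 100 mm wide, 6 to 34 mm above the deck, on springs (3.5 N per mm, 10 mm travel): its face stands 12 to 36 mm nearer than this point, set anew each time and NOT measured: find it by feel or by eye.
- stop: The orange bracket with the buffer it carries; origin in the bracket face at deck height, axes as the station.
- paper_cups_mid (a point): Centre of the white paper cups, 72 mm across, 105 mm high, loose on the table; leave alone.
- jar_mid (a point): Centre of the amber glass jar, 68 mm across, 95 mm high, loose on the table; leave alone.
- coasters_mid (a point): Centre of the stack of cork coasters, 70 mm across, 28 mm high, loose on the table down in the gap between the two surfaces; leave alone.

How it is judged:
By the outcome, as a careful person would: the job done as asked, in the order asked, and still so for the second after the job is handed in, with the robot touching nothing.
It also fails if it takes over 64 s, if anything falls off the work surface, if the arm or the gripper's body presses on something with over 40 N, if the wrist force passes 120 N, or if a joint passes its speed limit or range.

## Working session

There is one attempt and no reset: what is moved stays moved. The work goes in short steps, Python scripts to look and compute and a tool call to move; the robot and the scene stay as the last step left them, time stands still between calls to the robot, and variables do not carry over. Pictures are saved under pics/ and viewed, at most 10 in all, crops included, and the job is handed in when it is done.

Besides the shell and the picture viewer there is one more tool, called after "Call:" as name(argument=value, ...), one argument or row to a line, values as JSON. servo_tool: Moves the arm, as the interface text tells. Its arguments: {"type":"object","properties":{"rows":{"type":"array"},"force":{"type":"number"}},"required":["rows"]}

```bash
mkdir -p pics
cat > h.py <<'E'
import numpy as np, cv2
from station import robot
def grab(n):
    s=robot.observe(); m=robot.camera_model(n); im,d=robot.get_image(n)
    f=200/np.tan(np.radians(m['vfov'])/2)
    if 'cam_to_world' in m: T=np.array(m['cam_to_world'])
    else:
        W=np.eye(4); W[:3,:3]=s['tcp_rot']; W[:3,3]=s['position']; T=W@np.array(m['T_tool_cam'])
    v,u=np.mgrid[0:400,0:640]
    P=np.stack([(u-m['cx'])/f*d,(v-m['cy'])/f*d,d],-1)@T[:3,:3].T+T[:3,3]
    P[d==0]=np.nan
    return im,d,P,T,f,m
E
python3 - <<'E'
from h import *
for n in('scene','top'):
    im,d,P,T,f,m=grab(n); cv2.imwrite(f'pics/{n}0.png',im[:,:,::-1]); np.savez(f'{n}0.npz',im=im,P=P,d=d,T=T)
    print(n,f,m['cx'],m['cy'],T.round(3).tolist())
s=robot.observe();print(s['tcp_rot'],s['position'],s['clock'],s['ft_force'])
E
```

```text
scene 379.5059145645833 314.5828410932965 199.33577546444045 [[-0.067, 0.689, -0.722, 1.285], [0.998, 0.052, -0.043, 0.019], [0.008, -0.723, -0.691, 0.744], [0.0, 0.0, 0.0, 1.0]]
top 507.1229662313961 324.6701992834144 191.9172210581446 [[-0.001, -0.996, 0.094, 0.506], [-1.0, -0.0, -0.009, -0.016], [0.009, -0.094, -0.996, 1.345], [0.0, 0.0, 0.0, 1.0]]
[[-9.39438981e-01  3.42715381e-01 -7.54470470e-04]
 [ 3.42716151e-01  9.39437842e-01 -1.47664126e-03]
 [ 2.02710439e-04 -1.64578357e-03 -9.99998625e-01]] [0.19685261 0.53977467 0.2445313 ] 0.1 [ 0.16645497 -0.12862237 -0.95771136]
```

View pics/scene0.png

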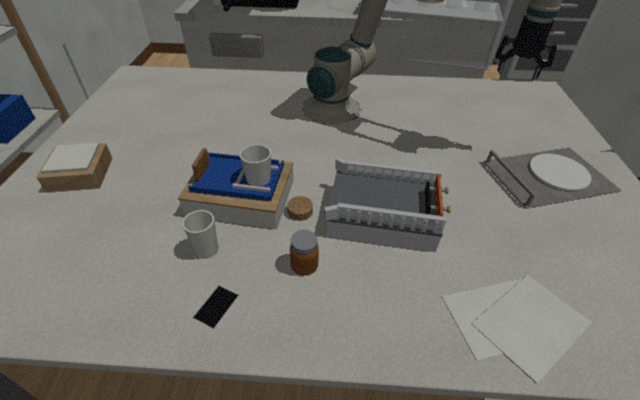

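View pics/top0.png

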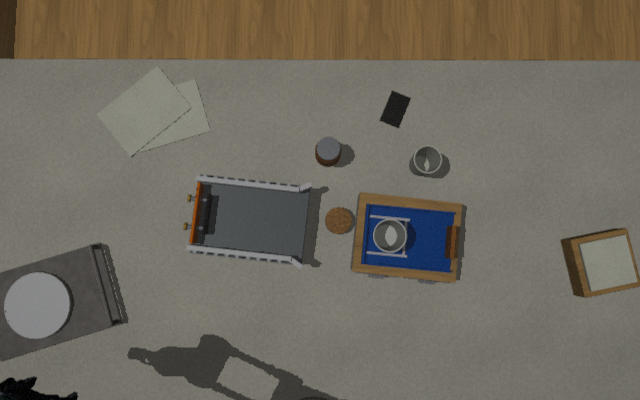

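The top view shows the tray (blue) on the unit around (410,238), with the grip at (452,241), the station deck around (258,220) and the buffer at (207,213). The path runs along about world +y.

```bash
cat >> h.py <<'E'
def cast(uv,z,T,f,m):
    uv=np.atleast_2d(uv).astype(float)
    r=np.c_[(uv-[m['cx'],m['cy']])/f,np.ones(len(uv))]@T[:3,:3].T
    return T[:3,3]+r*((z-T[2,3])/r[:,2])[:,None]
E
python3 - <<'E'
from h import *
im,d,P,T,f,m=grab('top')
hsv=cv2.cvtColor(im,cv2.COLOR_RGB2HSV)
H,S,V=[hsv[:,:,i].astype(int) for i in range(3)]
win=np.zeros((400,640),bool); win[160:300,170:480]=1
def rect(mask,z,name):
    mask=(mask&win).astype(np.uint8)
    n,l,st,c=cv2.connectedComponentsWithStats(mask)
    k=1+np.argmax(st[1:,4]); pts=np.argwhere(l==k)[:,::-1]
    W=cast(pts,z,T,f,m)[:,:2].astype(np.float32)*1000
    r=cv2.minAreaRect(W); zz=np.nanmedian(P[l==k][:,2])
    print(name,st[k,4],'ctr',np.round(r[0],1),'size',np.round(r[1],1),'ang',round(r[2],2),'zmed',zz)
    return l==k
R=np.arange(640)[None,:]+np.zeros((400,1))
wood=(H>8)&(H<22)&(S>90)&(V>90)&(R>345)&(R<470)
blue=(H>100)&(H<125)&(S>150)
rect(wood,0.07,'wood'); b=rect(blue,0.08,'blue')
org=(H<12)&(S>150)
rect(org&(R>430),0.132,'grip'); rect(org&(R<230),0.1,'stop')
Z=np.nan_to_num(P[:,:,2])
rect((Z>0.058)&(Z<0.08)&(R<330)&(R>200),0.068,'deck')
rect((Z>0.112)&(R>430)&(R<470),0.132,'gripZ')
rect((Z>0.09)&(R>430)&(R<470),0.132,'gripZ90')
rect((Z>0.14)&(R>360)&(R<420),0.163,'tumbler')
rect((V<50)&(R<225)&(R>195),0.1,'buffer')
print('deck rows Z', np.nanmedian(P[200:235,230:300,2]), 'wood',np.nanmedian(P[wood&win][:,2]))
for p in [(452,241),(446,241),(457,241),(207,213),(197,213),(180,200)]: print(p,hsv[p[1],p[0]],P[p[1],p[0]].round(4))
c=im[160:300,170:480][:,:,::-1]; cv2.imwrite('pics/crop.png',cv2.resize(c,None,fx=2.5,fy=2.5,interpolation=cv2.INTER_CUBIC))
E
```

```text
wood 2505 ctr [ 514.3 -233.1] size [259.9 198.7] ang 83.54 zmed 0.06907155409598265
blue 3631 ctr [ 511.7 -234.1] size [219.7 148.1] ang 84.39 zmed 0.07754560619221029
grip 1 ctr [ 532.1 -321.5] size [0. 0.] ang 0.0 zmed 0.10124683017051095
stop 19 ctr [509.5 291.2] size [ 8.8 16.8] ang 81.86 zmed 0.09123609393514864
deck 6387 ctr [552.  154.1] size [273.9 186.6] ang 86.63 zmed 0.06720625402562419
gripZ 226 ctr [ 503.1 -329.5] size [16.6 79.1] ang 84.16 zmed 0.12993622245299874
gripZ90 304 ctr [ 503.3 -326.5] size [22.6 79.1] ang 84.47 zmed 0.1283351033827259
tumbler 276 ctr [ 518.9 -177.1] size [77.  76.5] ang 89.96 zmed 0.15992602587286842
buffer 862 ctr [567.3 263. ] size [ 47.3 148.5] ang 83.77 zmed 0.06946906033687528
deck rows Z 0.06717884897879434 wood 0.06899196924433448
(452, 241) [ 14 167  96] [ 0.5035 -0.3304  0.1317]
(446, 241) [ 9 85 48] [ 0.5035 -0.3253  0.0944]
(457, 241) [ 17 130  59] [ 0.5034 -0.36    0.0663]
(207, 213) [50 35 22] [0.572  0.2611 0.1016]
(197, 213) [  9 155  51] [0.5722 0.2862 0.099 ]
(180, 200) [ 24  21 119] [ 6.120e-01  3.561e-01 -5.000e-04]
```

View pics/crop.png

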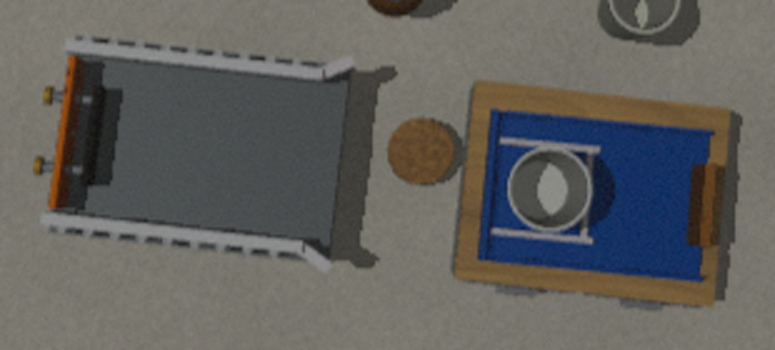

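The crop shows the tray turned slightly from the unit, the walls with flared lips, and the buffer near (100,135). Next I'll fit the walls and work out the first moves.

```bash
cat >> h.py <<'E'
from scipy.spatial.transform import Rotation as Ro
def goto(p,yaw,tilt=0):
    "units from the present measured pose to TCP p with tool y at yaw deg, z down"
    s=robot.observe(); R=np.array(s['tcp_rot']); a=np.radians(yaw)
    y=np.array([np.cos(a),np.sin(a),0]); z=np.array([0,0,-1.]); x=np.cross(y,z)
    G=np.c_[x,y,z]
    t=R.T@(np.array(p)-s['position'])/0.03; r=Ro.from_matrix(R.T@G).as_rotvec(degrees=True)/5
    print('shift',t.round(3),'turn',r.round(3),'clock',s['clock'],'F',np.round(s['ft_force'],1))
E
python3 - <<'E'
from h import *
print(np.array(robot.camera_model('wrist')['T_tool_cam']).round(3), robot.camera_model('wrist')['vfov'])
z=np.load('top0.npz');P=z['P'];Z=np.nan_to_num(P[:,:,2])
V,U=np.mgrid[0:400,0:640]
def line(mask):
    p=P[mask][:,:2]*1000
    v=cv2.fitLine(p.astype(np.float32),cv2.DIST_HUBER,0,.01,.01).ravel()
    if v[1]<0: v[:2]*=-1
    print('ang',np.degrees(np.arctan2(v[1],v[0])).round(2),'at',v[2:].round(1),'n',len(p), 'z',np.median(P[mask][:,2]).round(4))
M=(Z>0.098)&(Z<0.115)&(U>210)&(U<295)
line(M&(V<200)&(V>165)); line(M&(V>235)&(V<275))
B=(Z>0.085)&(Z<0.11)&(U>200)&(U<215)&(V>190)&(V<235)
print('buffer y range',np.percentile(P[B][:,:2],[2,50,98],axis=0)*1000)
goto([0.52,0.10,0.33],83.5)
E
```

```text
[[-0.    -0.952 -0.306  0.079]
 [ 1.     0.    -0.001 -0.001]
 [ 0.001 -0.306  0.952 -0.128]
 [ 0.     0.     0.     1.   ]] 60.397438515797546
ang 83.55 at [644.7 150. ] n 504 z 0.1044
ang 83.35 at [471.8 149.5] n 491 z 0.1046
buffer y range [[525.65520042 255.66936573]
 [576.86716766 264.05595119]
 [618.98198725 278.19833834]]
shift [-15.142 -10.086  -2.834] turn [-0.015 -0.004 -2.709] clock 0.15 F [-0.1  0.  -0.5]
```

```bash
python3 -c "
from h import *
goto([0.52,-0.18,0.33],83.5)"
```

```text
shift [-18.341 -18.854  -2.822] turn [-0.015 -0.004 -2.709] clock 0.15 F [-0.1  0.  -0.5]
```

Call:
servo_tool(
  rows=[-1,-1,-2.8,0,0,-1,1,-9,-9.4,-2.8,0,0,-2.7,1,-9,-9.4,-2.8,0,0,-2.7,1,-12,-12.4,-2.8,0,0,-2.7,1,-12,-12.4,-2.8,0,0,-2.7,1,-18.3,-18.85,-2.8,0,0,-2.7,1,-18.3,-18.85,-2.8,0,0,-2.7,1,-18.3,-18.85,-2.8,0,0,-2.7,1,-18.3,-18.85,-2.8,0,0,-2.7,1,-18.3,-18.85,-2.8,0,0,-2.7,1],
)

```text
clock: 0.98
position: [0.3569, 0.1805, 0.3103]
tcp_rot: [[-0.994, 0.113, 0.0], [0.113, 0.994, 0.0], [-0.0, 0.0, -1.0]]
ft_force: [1.4, 0.3, -0.3]
width: 0.0852
finger_force: 0.0
```

```bash
python3 -c "
from h import *
goto([0.52,-0.18,0.33],83.5);print(robot.observe()['position'],robot.observe()['joints'])"
```

```text
shift [ -6.766 -11.322  -0.659] turn [ 0.003  0.004 -0.003] clock 0.9833 F [ 1.4  0.3 -0.3]
[0.35689017 0.18050624 0.31025006] [ 1.68317205e+01 -1.67593341e+00  9.78697284e+01  5.17873127e-03
  8.37801027e+01 -6.66537562e+01]
```

Call:
servo_tool(
  rows=[-6.7,-11.2,-0.6,0,0,0,1,-6.7,-11.2,-0.6,0,0,0,1,-6.7,-11.2,-0.6,0,0,0,1,-6.7,-11.2,-0.6,0,0,0,1,-6.7,-11.2,-0.6,0,0,0,1,-6.7,-11.2,-0.6,0,0,0,1,-6.7,-11.2,-0.6,0,0,0,1,-6.7,-11.2,-0.6,0,0,0,1,-6.7,-11.2,-0.6,0,0,0,1,-6.7,-11.2,-0.6,0,0,0,1],
)

```text
clock: 1.82
position: [0.5201, -0.1795, 0.3273]
tcp_rot: [[-0.993, 0.118, 0.0], [0.118, 0.993, -0.003], [-0.001, -0.003, -1.0]]
ft_force: [0.7, -0.2, 0.3]
width: 0.0852
finger_force: 0.0
```

Run:
```python
from h import *
s=robot.observe();print(s['position'],s['qvel'])
im,d,P,T,f,m=grab('wrist'); np.savez('w1.npz',im=im,d=d,P=P,T=T)
cv2.imwrite('pics/w1.png',im[:,:,::-1])
```

```text
[ 0.52005414 -0.17952647  0.32730231] [-11.71897602  10.5179294  -14.39553752   2.71478189   7.4009198
 -11.73815307]
```

View pics/w1.png

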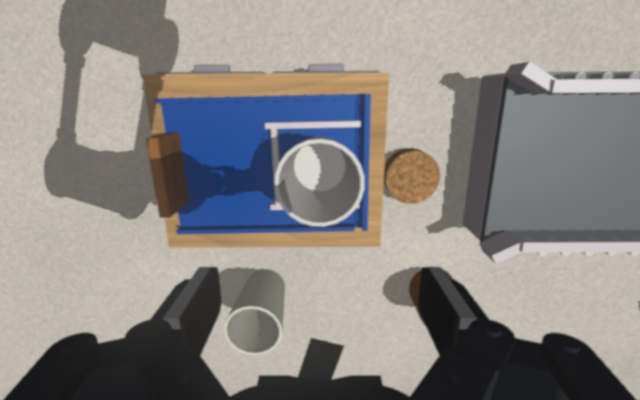

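The wrist view shows the tray with the grip top near (167,172), the station mouth at right (lips (530,75) and (500,250)), and the coasters in the gap at (412,176). Now I'll fit the angles.

```bash
cat > meas.py <<'E'
from h import *
im,d,P,T,f,m=grab('wrist'); np.savez('w.npz',im=im,d=d,P=P,T=T)
hsv=cv2.cvtColor(im,cv2.COLOR_RGB2HSV).astype(int)
H,S,Vv=hsv[...,0],hsv[...,1],hsv[...,2]; Z=np.nan_to_num(P[...,2])
blue=(H>100)&(H<125)&(S>140); wood=(H>8)&(H<22)&(S>70)&(Z<.078)&(Z>.05)
def edge(mask,z,cols=None,rows=None,last=False,name=''):
    pts=[]
    for i in (cols if cols is not None else rows):
        a=np.flatnonzero(mask[:,i] if cols is not None else mask[i])
        if len(a)>3:
            e=a[-1]+.5 if last else a[0]-.5
            pts.append((i,e) if cols is not None else (e,i))
    W=cast(pts,z,T,f,m)[:,:2].astype(np.float32)*1000
    v=cv2.fitLine(W,cv2.DIST_HUBER,0,.01,.01).ravel()
    if v[np.argmax(abs(v[:2]))]<0: v[:2]*=-1
    print(name,'ang',np.degrees(np.arctan2(v[1],v[0])).round(2),'at',v[2:].round(1))
    return v
E
python3 - <<'E'
exec(open('meas.py').read())
s=robot.observe();print(s['position'],np.abs(s['qvel']).max())
Wm=(wood|blue); Wm[265:]=0; Wm[:,:140]=0; Wm[:,395:]=0
edge(Wm,.07,cols=range(185,370,2),name='wood near robot'); edge(Wm,.07,cols=range(185,370,2),last=True,name='wood far')
edge(Wm,.07,rows=range(90,235,2),last=True,name='wood gap edge')
b=blue.copy(); b[265:]=0
edge(b,.09,cols=range(195,360,2),name='blue robot side z.09'); edge(b,.09,cols=range(195,350,2),last=True,name='blue far z.09')
edge(b,.078,rows=range(110,220,2),last=True,name='blue nose')
g=(Z>.122)&(Z<.14); g[:,220:]=0; g[265:]=0
W=P[g][:,:2].astype(np.float32)*1000; print('grip',cv2.minAreaRect(W),np.median(P[g][:,2]),g.sum())
gc=g.astype(np.uint8);pts=np.argwhere(g)[:,::-1];print('gripcast',cv2.minAreaRect(cast(pts,.132,T,f,m)[:,:2].astype(np.float32)*1000))
dk=(Z>.06)&(Z<.075); 
edge(dk&(np.arange(640)[None]>440),.068,rows=range(110,225,2),name='deck edge')
print('z wood',np.median(P[wood][:,2]),'deck',np.median(P[130:220,520:620,2]),'floor',np.nanmedian(P[140:200,200:260,2]))
E
```

```text
[ 0.5192557  -0.17732786  0.32691577] 2.9465081179399575
wood near robot ang 83.6 at [ 412.2 -242.1]
wood far ang 83.29 at [ 615.2 -219.3]
wood gap edge ang -6.36 at [ 526.1 -107.9]
blue robot side z.09 ang 84.4 at [ 438.8 -216.3]
blue far z.09 ang 84.59 at [ 583.4 -244.9]
blue nose ang -5.72 at [ 509.9 -126.1]
grip ((500.8876647949219, -335.6514892578125), (12.774406433105469, 79.67195129394531), 84.33409118652344) 0.13104920699345707 1271
gripcast ((500.5863342285156, -333.1289978027344), (15.850749969482422, 79.24789428710938), 84.35873413085938)
deck edge ang -6.49 at [546.1  13.8]
z wood 0.0693875619878341 deck nan floor 0.07742196994552092
```

```bash
python3 -c "
from h import *
goto([0.502,-0.332,0.20],84.4)"
```

```text
shift [-0.041 -5.187  4.231] turn [-0.002 -0.013 -0.232] clock 1.9167 F [-0.6  0.7  0.2]
```

Call:
servo_tool(
  rows=[0,-2.5,0.5,0,0,-0.1,1,0,-5.2,1,0,0,-0.23,1,0,-5.2,2,0,0,-0.23,1,0,-5.2,4.2,0,0,-0.23,1,0,-5.2,4.2,0,0,-0.23,1,0,-5.2,4.2,0,0,-0.23,1,0,-5.2,4.2,0,0,-0.23,1,0,-5.2,4.2,0,0,-0.23,1,0,-5.2,4.2,0,0,-0.23,1,0,-5.2,4.2,0,0,-0.23,1],
)

```text
clock: 2.75
position: [0.5017, -0.3287, 0.2045]
tcp_rot: [[-0.996, 0.093, 0.003], [0.093, 0.996, -0.002], [-0.003, -0.002, -1.0]]
ft_force: [-0.4, -0.5, 1.4]
width: 0.0856
finger_force: 0.0
```

Run:
```python
exec(open('meas.py').read())
cv2.imwrite('pics/w2.png',im[:,:,::-1])
g=(Z>.122)&(Z<.14)&(H<25)&(S>60)
pts=np.argwhere(g)[:,::-1];print('gripcast',cv2.minAreaRect(cast(pts,.132,T,f,m)[:,:2].astype(np.float32)*1000),g.sum())
W=P[g][:,:2].astype(np.float32)*1000; print('grip',cv2.minAreaRect(W))
goto([0.502,-0.332,0.109],84.4); print(robot.observe()['position'])
```

```text
gripcast ((499.1592712402344, -336.2633972167969), (11.010313034057617, 80.03227996826172), 84.60491180419922) 2101
grip ((500.4874267578125, -336.4791259765625), (11.192048072814941, 79.42717742919922), 84.60354614257812)
shift [-0.013 -0.1    3.179] turn [-0.021  0.038  0.057] clock 2.8 F [ 1.  -0.6 -0.1]
[ 0.5016027  -0.32877953  0.2043691 ]
```

View pics/w2.png

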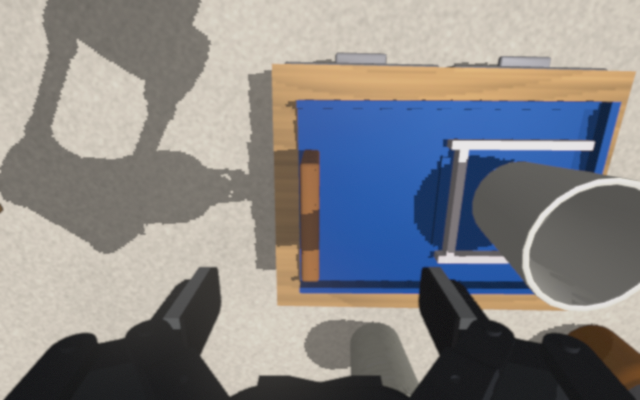

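The grip plate sits at (311,215), about midway between the fingers at (215,300) and (430,300). Going down.

Call:
servo_tool(
  rows=[0,-0.2,0.5,0,0,0,1,0,-0.2,1.2,0,0,0,1,0,-0.2,2,0,0,0,1,0,-0.2,2.6,0,0,0,1,0,-0.2,3.05,0,0,0,1,0,-0.2,3.05,0,0,0,1,0,-0.2,3.05,0,0,0,1,0,-0.2,3.05,0,0,0,1],
  force=40,
)

```text
clock: 3.47
position: [0.501, -0.3357, 0.1124]
tcp_rot: [[-0.996, 0.093, 0.002], [0.093, 0.996, -0.002], [-0.003, -0.002, -1.0]]
ft_force: [-0.0, -0.0, 0.5]
width: 0.0856
finger_force: 0.0
```

Run:
```python
from h import *
goto([0.501,-0.335,0.109],84.5); print(robot.observe()['position'])
```

```text
shift [0.003 0.022 0.112] turn [-0.019  0.03   0.027] clock 3.4667 F [-0.  -0.   0.5]
[ 0.5010222  -0.33565275  0.11237426]
```

Call:
servo_tool(
  rows=[0,0,0.1,0,0,0,0.4,0,0,0.1,0,0,0,0,0,0,0.1,0,0,0,-0.3,0,0,0.1,0,0,0,-0.6,0,0,0.1,0,0,0,-0.8,0,0,0.1,0,0,0,-1,0,0,0.1,0,0,0,-1,0,0,0.1,0,0,0,-1,0,0,0.1,0,0,0,-1,0,0,0.1,0,0,0,-1],
  force=40,
)

```text
clock: 4.3
position: [0.5001, -0.3352, 0.1079]
tcp_rot: [[-0.996, 0.094, 0.0], [0.094, 0.996, 0.0], [-0.0, 0.0, -1.0]]
ft_force: [0.0, 1.5, 2.1]
width: 0.0115
finger_force: 40.0
```

Call:
servo_tool(
  rows=[0,0,0,0,0,0,-1,0,0,0,0,0,0,-1,0,0,0,0,0,0,-1,0,0,0,0,0,0,-1,0,0,0,0,0,0,-1,0,0,0,0,0,0,-1],
  force=115,
)

```text
clock: 4.8
position: [0.5002, -0.3352, 0.108]
tcp_rot: [[-0.996, 0.094, 0.001], [0.094, 0.996, -0.0], [-0.001, -0.0, -1.0]]
ft_force: [0.9, 1.3, 6.3]
width: 0.0106
finger_force: 113.0
```

Run:
```python
exec(open('meas.py').read())
s=robot.observe();print(s['position'],s['ft_force'],s['torque'],s['width'],s['finger_force'],s['clock'],np.degrees(np.arctan2(s['tcp_rot'][1][1],s['tcp_rot'][0][1])))
cv2.imwrite('pics/w3.png',im[:,:,::-1])
im,d,P,T,f,m=grab('top'); hsv=cv2.cvtColor(im,cv2.COLOR_RGB2HSV).astype(int)
b=(hsv[...,0]>100)&(hsv[...,0]<125)&(hsv[...,1]>150);b[:160]=0;b[300:]=0;b[:,:345]=0;b[:,470:]=0
print(cv2.minAreaRect(cast(np.argwhere(b)[:,::-1],.08,T,f,m)[:,:2].astype(np.float32)*1000))
```

```text
[ 0.50020315 -0.3352594   0.10797613] [0.44076042 0.78190684 5.36646434] [ 0.25212328  0.02163964 -0.0516381 ] 0.010755398069711776 112.99878358840942 4.85 84.60373220667942
((511.76788330078125, -234.3242645263672), (219.54331970214844, 148.0838165283203), 84.46585083007812)
```

View pics/w3.png

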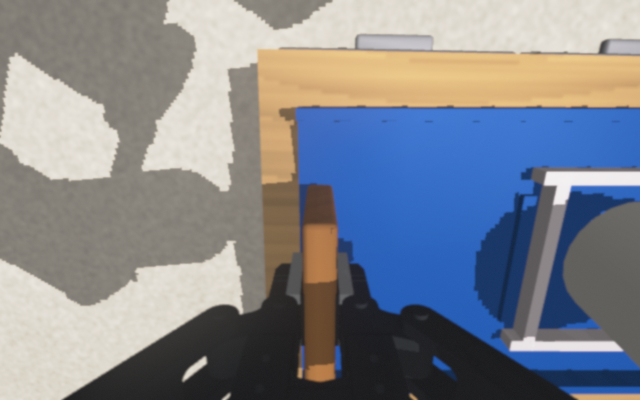

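The plate is pinched mid-pads (320,290). Squaring up now: -0.95° about vertical, with a small lateral fix and slight unloading.

Call:
servo_tool(
  rows=[0,0,-0.02,0,0,0.03,-1,-0.01,0,-0.02,0,0,0.08,-1,-0.02,0,-0.02,0,0,0.13,-1,-0.03,0,-0.02,0,0,0.19,-1,-0.03,0,-0.02,0,0,0.19,-1,-0.03,0,-0.02,0,0,0.19,-1],
)

```text
clock: 5.4
position: [0.4999, -0.3352, 0.108]
tcp_rot: [[-0.994, 0.11, -0.002], [0.11, 0.994, 0.0], [0.002, 0.0, -1.0]]
ft_force: [-3.0, 0.8, 2.1]
width: 0.0108
finger_force: 112.9
```

```bash
cat > chk.py <<'E'
from h import *
s=robot.observe();print(s['position'],'F',np.round(s['ft_force'],1),'M',np.round(s['torque'],2),s['finger_force'],s['clock'],'yaw',np.degrees(np.arctan2(s['tcp_rot'][1][1],s['tcp_rot'][0][1])),'pitch(y.z)',np.degrees(s['tcp_rot'][2][1]))
im,d,P,T,f,m=grab('top'); hsv=cv2.cvtColor(im,cv2.COLOR_RGB2HSV).astype(int)
b=(hsv[...,0]>100)&(hsv[...,0]<125)&(hsv[...,1]>150);b[:160]=0;b[300:]=0;b[:,:180]=0;b[:,470:]=0
r=cv2.minAreaRect(cast(np.argwhere(b)[:,::-1],.08,T,f,m)[:,:2].astype(np.float32)*1000);print(r)
c=np.array(r[0])-[514.3,-233.1]; print('s',c@[.1132,.9936],'lat',c@[.9936,-.1132])
E
python3 chk.py
```

```text
[ 0.49986119 -0.33524267  0.10799536] F [-3.   0.8  2.1] M [0.07 0.33 0.58] 112.89067268371582 5.4 yaw 83.70609678692212 pitch(y.z) 0.003678130190266044
((511.9467468261719, -234.1845703125), (219.0127410888672, 148.17481994628906), 84.13231658935547)
s -1.3440173217773443 lat -2.2154189941405793
```

Call:
servo_tool(
  rows=[0,0.1,0,0,0,0,-1,0,0.25,0,0,0,0,-1,0,0.4,0,0,0,0,-1,0,0.6,0,0,0,0,-1,-0.01,0.8,0,0,0,0,-1,-0.01,0.95,0,0,0,0,-1,-0.01,1.0,0,0,0,0,-1,-0.01,1.0,0,0,0,0,-1],
)

```text
clock: 6.12
position: [0.5048, -0.3044, 0.108]
tcp_rot: [[-0.994, 0.11, 0.0], [0.11, 0.994, 0.001], [-0.0, 0.001, -1.0]]
ft_force: [-0.1, -0.5, -1.4]
width: 0.011
finger_force: 112.2
```

```bash
python3 chk.py
```

```text
[ 0.50475373 -0.30439535  0.10800666] F [-0.1 -0.5 -1.4] M [-0.32 -0.14 -0.13] 112.22432971000671 6.1167 yaw 83.67082647470122 pitch(y.z) 0.07129355559471734
((518.026123046875, -203.25582885742188), (219.7171173095703, 148.22642517089844), 83.55857849121094)
s 30.074965576171877 lat 0.32391568603520215
```

Call:
servo_tool(
  rows=[0,0.08,0,0,0,0,-1,0,0.25,0,0,0,0,-1,0,0.5,0,0,0,0,-1,0,0.75,0,0,0,0,-1,0,1.0,0,0,0,0,-1,0,1.25,0,0,0,0,-1,0,1.5,0,0,0,0,-1,-0.01,1.75,0,0,0,0,-1,-0.01,1.92,0,0,0,0,-1,-0.01,2.0,0,0,0,0,-1],
)

```text
clock: 7.0
position: [0.5114, -0.2449, 0.1083]
tcp_rot: [[-0.994, 0.11, -0.0], [0.11, 0.994, 0.0], [0.0, 0.0, -1.0]]
ft_force: [-0.4, -3.9, -0.5]
width: 0.0108
finger_force: 112.5
```

```bash
python3 chk.py
```

```text
[ 0.51144139 -0.2449258   0.10829756] F [-0.4 -3.9 -0.5] M [-0.81  0.07  0.02] 112.51636505126953 7.0 yaw 83.70946461835398 pitch(y.z) 0.009165848506122587
((524.6414794921875, -144.47012329101562), (219.8307647705078, 148.08062744140625), 83.65921783447266)
s 89.2333009765625 lat 0.24239197998051565
```

Call:
servo_tool(
  rows=[0,0.08,0,-0.02,0,0,-1,0,0.2,0,-0.04,0,0,-1,0,0.35,0,-0.06,0,0,-1,0,0.5,0,-0.06,0,0,-1,0,0.65,0,-0.06,0,0,-1,0,0.8,0,-0.06,0,0,-1,0,0.95,0,-0.06,0,0,-1,0,1.0,0,-0.06,0,0,-1,0,1.0,0,-0.06,0,0,-1],
)

```text
clock: 7.8
position: [0.5145, -0.2149, 0.108]
tcp_rot: [[-0.994, 0.11, 0.0], [0.11, 0.994, 0.007], [0.001, 0.007, -1.0]]
ft_force: [1.1, 1.1, -3.4]
width: 0.0105
finger_force: 112.3
```

```bash
cat >> chk.py <<'E'
Pb=P[b&~np.isnan(P[...,2])]; Pb=Pb[(Pb[:,2]<.088)&(Pb[:,2]>.06)]
A=np.c_[(Pb[:,:2]-np.array(r[0])/1000)@np.array([[.1132,.9936],[.9936,-.1132]]).T,np.ones(len(Pb))]
k=np.linalg.lstsq(A,Pb[:,2],rcond=None)[0]; print('floor pitch/roll deg',np.degrees(k[:2]),'z',k[2])
E
python3 chk.py
python3 - <<'E'
import numpy as np
z=np.load('top0.npz');P=z['P'];p=P[225:262,415:440].reshape(-1,3);A=np.c_[p[:,:2],np.ones(len(p))];print('reference floor fit t0',np.degrees(np.linalg.lstsq(A,p[:,2],rcond=None)[0][:2]))
E
```

```text
[ 0.51452826 -0.21486662  0.10801816] F [ 1.1  1.1 -3.4] M [-0.54 -0.08  0.08] 112.28607773780823 7.8 yaw 83.68275552077037 pitch(y.z) 0.3885689784013149
((527.955078125, -113.42300415039062), (220.0750274658203, 148.35182189941406), 83.65925598144531)
s 120.45681791992187 lat 0.020249694824265474
floor pitch/roll deg [ 0.54336211 -0.07006237] z 0.07774200549720711
 ** On entry to DLASCL parameter number  4 had an illegal value
 ** On entry to DLASCL parameter number  4 had an illegal valueTraceback (most recent call last):
  File "<stdin>", line 2, in <module>
    x, resids, rank, s = _umath_linalg.lstsq(a, b, rcond,
                         ~~~~~~~~~~~~~~~~~~~^^^^^^^^^^^^^
                                             signature=signature)
                                             ^^^^^^^^^^^^^^^^^^^^
    raise LinAlgError("SVD did not converge in Linear Least Squares")
numpy.linalg.LinAlgError: SVD did not converge in Linear Least Squares
```

Call:
servo_tool(
  rows=[0,0.08,0,0,0,0,-1,0,0.25,0,0,0,0,-1,0,0.45,0,0,0,0,-1,0,0.65,0,0,0,0,-1,0,0.85,0,0,0,0,-1,0,1.05,0,0,0,0,-1,0,1.25,0,0,0,0,-1,0,1.45,0,0,0,0,-1,0,1.6,0,0,0,0,-1,-0.005,1.67,0,0,0,0,-1],
)

```text
clock: 8.68
position: [0.5201, -0.1652, 0.1083]
tcp_rot: [[-0.994, 0.11, -0.0], [0.11, 0.994, 0.006], [0.001, 0.006, -1.0]]
ft_force: [0.2, 0.4, -6.5]
width: 0.0107
finger_force: 112.2
```

```bash
python3 chk.py
```

```text
[ 0.52014128 -0.1652102   0.10832727] F [ 0.2  0.4 -6.5] M [-0.79  0.14  0.04] 112.18337416648865 8.6833 yaw 83.70371894930479 pitch(y.z) 0.3377969471636636
((533.6680297851562, -63.603668212890625), (218.95248413085938, 148.89935302734375), 83.77274322509766)
s 170.60401623535157 lat 0.05708963623051621
floor pitch/roll deg [ 0.39385852 -0.13613643] z 0.07781935162403433
```

Call:
servo_tool(
  rows=[0,0.1,0,0,0,0,-1,0,0.35,0,0.02,0,0.01,-1,0,0.7,0,0.04,0,0.02,-1,0,1.05,0,0.06,0,0.03,-1,0,1.4,0,0.06,0,0.03,-1,0,1.75,0,0.06,0,0.03,-1,0,2.1,0,0.06,0,0.03,-1,-0.01,2.4,0,0.06,0,0.03,-1,-0.01,2.6,0,0.06,0,0.03,-1,-0.01,2.7,0,0.06,0,0.03,-1],
)

```text
clock: 9.57
position: [0.5296, -0.0847, 0.1089]
tcp_rot: [[-0.994, 0.112, -0.0], [0.112, 0.994, 0.0], [0.0, 0.0, -1.0]]
ft_force: [0.1, 0.1, -6.1]
width: 0.0103
finger_force: 112.5
```

```bash
python3 chk.py
```

```text
[ 0.5296499  -0.08465067  0.10890665] F [ 0.1  0.1 -6.1] M [-0.72  0.09  0.02] 112.53930330276489 9.5667 yaw 83.57710078863282 pitch(y.z) 0.01471792192102137
((543.5000610351562, 16.773414611816406), (219.45590209960938, 149.56622314453125), 83.44734191894531)
s 251.57967166748048 lat 0.7275101104736807
floor pitch/roll deg [ 0.33614758 -0.15664641] z 0.07801777979907733
```

Call:
servo_tool(
  rows=[0,0.1,0,0,0,0,-1,0,0.3,0.02,0,0,0,-1,0.01,0.5,0.04,0,0,0,-1,0.02,0.7,0.06,0,0,0,-1,0.02,0.85,0.08,0,0,0,-1,0.02,0.95,0.1,0,0,0,-1,0.02,1.0,0.1,0,0,0,-1,0.02,1.0,0.1,0,0,0,-1],
)

```text
clock: 10.28
position: [0.5328, -0.0557, 0.1063]
tcp_rot: [[-0.994, 0.113, 0.001], [0.113, 0.994, 0.0], [-0.001, 0.0, -1.0]]
ft_force: [0.5, -0.4, -3.6]
width: 0.011
finger_force: 112.9
```

```bash
python3 chk.py
```

```text
[ 0.53282319 -0.05569838  0.1062512 ] F [ 0.5 -0.4 -3.6] M [-0.37  0.06  0.04] 112.87074208259583 10.2833 yaw 83.5193712762296 pitch(y.z) 0.0189928212549007
((546.135498046875, 46.24217224121094), (219.60618591308594, 148.65724182128906), 83.64611053466797)
s 281.15816071777346 lat 0.010216961669966726
floor pitch/roll deg [ 0.52414453 -0.28719827] z 0.07662402725657869
```

Call:
servo_tool(
  rows=[0,0.1,0.01,0,0,0,-1,0,0.35,0.02,0,0,0,-1,0,0.65,0.03,0,0,0,-1,0,0.95,0.03,0,0,0,-1,0,1.25,0.03,0,0,0,-1,0,1.55,0.03,0,0,0,-1,0,1.85,0.03,0,0,0,-1,0,2.15,0.03,0,0,0,-1,0,2.4,0.03,0,0,0,-1,0,2.5,0.03,0,0,0,-1],
)

```text
clock: 11.17
position: [0.5415, 0.0187, 0.1058]
tcp_rot: [[-0.994, 0.112, 0.001], [0.112, 0.994, -0.001], [-0.002, -0.001, -1.0]]
ft_force: [-1.3, -7.3, 3.6]
width: 0.0106
finger_force: 113.9
```

```bash
python3 chk.py
```

```text
[0.54151418 0.01869564 0.10584242] F [-1.3 -7.3  3.6] M [-0.83  0.16  0.01] 113.89660477638245 11.1667 yaw 83.555203800436 pitch(y.z) -0.05346909611842467
((554.9724731445312, 120.32660675048828), (220.0061798095703, 148.62937927246094), 83.46585083007812)
s 355.76880042724616 lat 0.4042774322510247
floor pitch/roll deg [0.38220824 0.04796473] z 0.07674544507374685
```

Call:
servo_tool(
  rows=[0,0,-0.02,0,0,0,-1,0,0,-0.02,0,0,0,-1,0,0,-0.02,0,0,0,-1,0,0,-0.02,0,0,0,-1],
)

```text
clock: 11.55
position: [0.5412, 0.0191, 0.1058]
tcp_rot: [[-0.993, 0.114, 0.001], [0.114, 0.993, 0.002], [-0.001, 0.002, -1.0]]
ft_force: [0.2, 2.2, 1.4]
width: 0.0106
finger_force: 113.7
```

```bash
python3 chk.py; python3 -c "
from h import *
im,*_=grab('top');cv2.imwrite('pics/t2.png',cv2.resize(im[150:300,170:420,::-1],None,fx=3,fy=3,interpolation=cv2.INTER_CUBIC))"
```

```text
[0.54124619 0.01909983 0.10584941] F [0.2 2.2 1.4] M [ 0.03 -0.06 -0.02] 113.6873209476471 11.55 yaw 83.46359659271582 pitch(y.z) 0.09247748956418596
((554.8682861328125, 120.83597564697266), (220.1483917236328, 148.39369201660156), 83.33525085449219)
s 356.26311539306647 lat 0.24309665832523858
floor pitch/roll deg [ 0.38305511 -0.0982357 ] z 0.07687423055174332
```

View pics/t2.png

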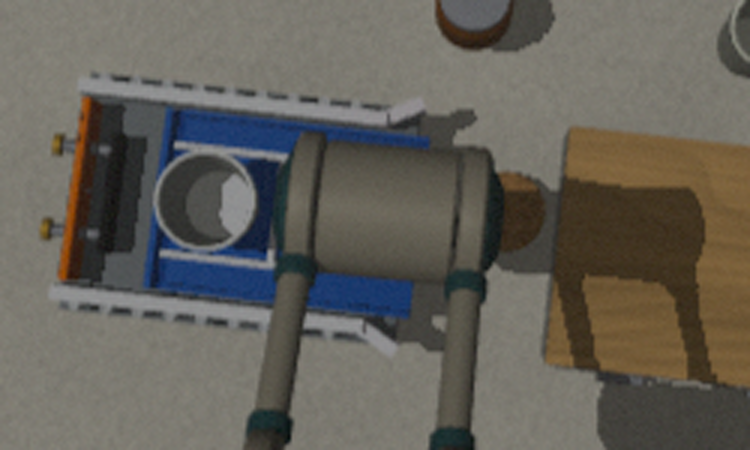

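The tray is between the walls, tumbler standing, with its nose at column 160 and the buffer face at about 125, roughly 25 mm to go. Creeping on.

Call:
servo_tool(
  rows=[0,0.06,-0.01,0,0,0,-1,0,0.12,-0.01,0,0,0,-1,0,0.18,-0.01,0,0,0,-1,0,0.24,-0.01,0,0,0,-1,0,0.3,-0.01,0,0,0,-1,0,0.36,-0.01,0,0,0,-1,0,0.42,-0.01,0,0,0,-1,0,0.48,-0.01,0,0,0,-1],
)

```text
clock: 12.32
position: [0.5422, 0.0317, 0.1058]
tcp_rot: [[-0.994, 0.113, -0.001], [0.113, 0.994, -0.002], [0.001, -0.002, -1.0]]
ft_force: [-0.1, -5.5, 1.0]
width: 0.0106
finger_force: 113.7
```

Call:
servo_tool(
  rows=[0,0.04,0,0,0,0,-1,0,0.08,0,0,0,0,-1,0,0.12,0,0,0,0,-1,0,0.16,0,0,0,0,-1],
)

```text
clock: 12.65
position: [0.5427, 0.0364, 0.1058]
tcp_rot: [[-0.994, 0.113, -0.001], [0.113, 0.994, -0.002], [0.001, -0.002, -1.0]]
ft_force: [-0.6, -5.3, 1.2]
width: 0.0106
finger_force: 113.7
```

Call:
servo_tool(
  rows=[0,0.03,0,0,0,0,-1,0,0.06,0,0,0,0,-1,0,0.09,0,0,0,0,-1],
)

```text
clock: 12.9
position: [0.543, 0.0391, 0.1059]
tcp_rot: [[-0.994, 0.113, -0.001], [0.113, 0.994, -0.002], [0.001, -0.002, -1.0]]
ft_force: [-1.0, -5.7, 1.6]
width: 0.0109
finger_force: 113.7
```

Call:
servo_tool(
  rows=[0,0.03,0,0,0,0,-1,0,0.06,0,0,0,0,-1,0,0.09,0,0,0,0,-1],
)

```text
clock: 13.15
position: [0.5433, 0.0417, 0.1058]
tcp_rot: [[-0.994, 0.113, -0.001], [0.113, 0.994, -0.002], [0.001, -0.002, -1.0]]
ft_force: [-0.7, -5.2, 0.8]
width: 0.0107
finger_force: 113.7
```

Call:
servo_tool(
  rows=[0,0.03,0,0,0,0,-1,0,0.06,0,0,0,0,-1],
)

```text
clock: 13.32
position: [0.5435, 0.0435, 0.1059]
tcp_rot: [[-0.994, 0.113, -0.001], [0.113, 0.994, -0.002], [0.001, -0.002, -1.0]]
ft_force: [-0.5, -6.6, 2.0]
width: 0.0106
finger_force: 113.7
```

Call:
servo_tool(
  rows=[0,0.03,0,0,0,0,-1,0,0.06,0,0,0,0,-1],
)

```text
clock: 13.48
position: [0.5437, 0.0453, 0.1058]
tcp_rot: [[-0.994, 0.113, -0.001], [0.113, 0.994, -0.002], [0.001, -0.002, -1.0]]
ft_force: [-0.7, -5.4, 1.1]
width: 0.0108
finger_force: 113.7
```

Call:
servo_tool(
  rows=[0,0.03,0,0,0,0,-1,0,0.06,0,0,0,0,-1],
)

```text
clock: 13.65
position: [0.5439, 0.0471, 0.1059]
tcp_rot: [[-0.994, 0.113, -0.001], [0.113, 0.994, -0.002], [0.001, -0.002, -1.0]]
ft_force: [-1.2, -5.2, 2.2]
width: 0.0107
finger_force: 113.7
```

Call:
servo_tool(
  rows=[0,0.03,0,0,0,0,-1,0,0.06,0,0,0,0,-1],
)

```text
clock: 13.82
position: [0.5441, 0.0489, 0.1059]
tcp_rot: [[-0.994, 0.113, -0.001], [0.113, 0.994, -0.002], [0.001, -0.002, -1.0]]
ft_force: [-1.2, -5.1, 1.6]
width: 0.0107
finger_force: 113.7
```

Run:
```python
from h import *
im,d,P,T,f,m=grab('top')
s=robot.observe();print(s['position'],s['ft_force'],s['clock'])
cv2.imwrite('pics/t3.png',cv2.resize(im[180:260,180:280,::-1],None,fx=6,fy=6,interpolation=cv2.INTER_CUBIC))
```

```text
[0.54414078 0.04903379 0.10586442] [-0.84630868 -4.29781123  1.10578489] 13.8667
```

View pics/t3.png

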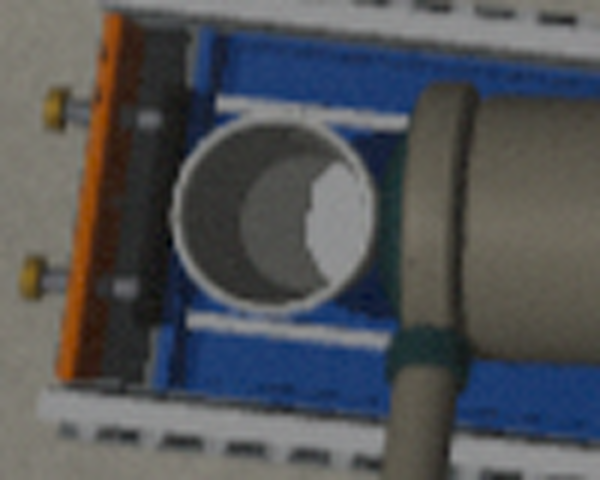

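The nose (col ~190) is almost at the black buffer face (col ~180). Stepping on gently.

Call:
servo_tool(
  rows=[0,0.03,0,0,0,0,-1,0,0.06,0,0,0,0,-1],
)

```text
clock: 14.03
position: [0.5444, 0.0502, 0.1059]
tcp_rot: [[-0.994, 0.112, -0.001], [0.112, 0.994, -0.003], [0.001, -0.003, -1.0]]
ft_force: [-0.8, -7.8, 1.8]
width: 0.0109
finger_force: 113.7
```

Call:
servo_tool(
  rows=[0,0.03,0,0,0,0,-1,0,0.06,0,0,0,0,-1],
)

```text
clock: 14.2
position: [0.5446, 0.0511, 0.106]
tcp_rot: [[-0.994, 0.112, -0.001], [0.112, 0.994, -0.005], [0.0, -0.005, -1.0]]
ft_force: [-0.9, -11.4, 2.6]
width: 0.0107
finger_force: 113.8
```

Call:
servo_tool(
  rows=[0,0.02,0,0,0,0,-1,0,0.04,0,0,0,0,-1],
)

```text
clock: 14.37
position: [0.5447, 0.0516, 0.1061]
tcp_rot: [[-0.994, 0.112, -0.001], [0.112, 0.994, -0.006], [0.0, -0.006, -1.0]]
ft_force: [-1.1, -13.0, 3.0]
width: 0.0106
finger_force: 113.9
```

Contact felt at y≈0.0495; total 13 N, of which ~5 N is friction. A touch more, then hold.

Call:
servo_tool(
  rows=[0,0.02,0,0,0,0,-1,0,0.03,0,0,0,0,-1,0,0.03,0,0,0,0,-1,0,0.03,0,0,0,0,-1,0,0.03,0,0,0,0,-1,0,0.03,0,0,0,0,-1],
)

```text
clock: 14.87
position: [0.5448, 0.052, 0.1062]
tcp_rot: [[-0.994, 0.112, -0.001], [0.112, 0.994, -0.007], [0.0, -0.007, -1.0]]
ft_force: [-1.0, -13.6, 3.7]
width: 0.0107
finger_force: 114.0
```

```bash
python3 chk.py
```

```text
[0.54477352 0.05199779 0.10618313] F [ -1.  -13.6   3.7] M [-1.43  0.14  0.01] 114.02437806129456 14.8667 yaw 83.59774747113688 pitch(y.z) -0.3883958718061368
((558.3123779296875, 153.87435913085938), (221.6256103515625, 148.32469177246094), 83.5174331665039)
s 389.47992441406257 lat -0.07479874267573634
floor pitch/roll deg [-0.24120856  0.06603785] z 0.07708653584514236
```

Call:
servo_tool(
  rows=[0,0,0,0,0,0,-1,0,0,0,0,0,0,-1,0,0,0,0,0,0,-1,0,0,0,0,0,0,-0.8,0,0,0,0,0,0,-0.74,0,0,0,0,0,0,-0.7,0,0,0,0,0,0,-0.66,0,0,0,0,0,0,-0.6,0,0,0,0,0,0,-0.55,0,0,0,0,0,0,-0.5],
  force=30,
)

```text
clock: 15.75
position: [0.5448, 0.0553, 0.1056]
tcp_rot: [[-0.994, 0.113, -0.001], [0.113, 0.994, -0.001], [0.001, -0.001, -1.0]]
ft_force: [-0.6, -4.2, -0.9]
width: 0.0213
finger_force: 1.9
```

```bash
python3 chk.py
```

```text
[0.54475765 0.05531978 0.10562536] F [-0.6 -4.2 -0.9] M [-0.53  0.01 -0.03] 1.889338195323944 15.75 yaw 83.49983236271561 pitch(y.z) -0.03545407421259636
((557.894775390625, 152.59832763671875), (221.2247772216797, 148.52053833007812), 83.40363311767578)
s 388.1647869140625 lat -0.3452818603515188
floor pitch/roll deg [0.06972022 0.18546733] z 0.07692709616125679
```

Call:
servo_tool(
  rows=[0,0,0,0,0,0,-0.45,0,0,0,0,0,0,-0.4,0,0,0,0,0,0,-0.3,0,0,0,0,0,0,-0.2,0,0,0,0,0,0,0,0,0,0,0,0,0,0,0,0,0,0,0,0,0,0],
)

```text
$.rows: bad value
```

```bash
python3 chk.py
```

```text
[0.54474123 0.05531002 0.10563778] F [-0.6 -3.9 -0.4] M [-0.58  0.05  0.03] 2.1328604221343994 15.8 yaw 83.51525992599396 pitch(y.z) -0.04559972167525635
((503.6220703125, 158.60723876953125), (221.2853546142578, 257.727783203125), 83.40363311767578)
s 387.9915708007813 lat -54.950850366210894
floor pitch/roll deg [0.08282304 0.22567647] z 0.07663764103933811
```

Call:
servo_tool(
  rows=[0,0,0,0,0,0,-0.45,0,0,0,0,0,0,-0.4,0,0,0,0,0,0,-0.3,0,0,0,0,0,0,-0.2,0,0,0,0,0,0,0,0,0,0,0,0,0,0,0,0,0,0,0,0,0],
)

```text
clock: 16.43
position: [0.5452, 0.0559, 0.106]
tcp_rot: [[-0.994, 0.113, 0.0], [0.113, 0.994, 0.0], [-0.0, 0.0, -1.0]]
ft_force: [-0.1, -0.0, -0.1]
width: 0.0426
finger_force: 0.0
```

```bash
python3 chk.py
```

```text
[0.54516697 0.0559151  0.10595379] F [-0.1 -0.  -0.1] M [0.01 0.04 0.05] 0.0 16.4333 yaw 83.51358355637286 pitch(y.z) 0.013948636016386413
((557.4003295898438, 152.5269317626953), (221.0829620361328, 149.79071044921875), 83.64617156982422)
s 388.0378767089844 lat -0.8284811950683133
floor pitch/roll deg [0.1351997  0.17229669] z 0.07686641388876642
```

Call:
servo_tool(
  rows=[0,0,0,0,0,0,0.2,0,-0.15,0,0,0,0,0.4,0,-0.15,-0.3,0,0,0,0.4,0,-0.15,-0.8,0,0,0,0.4,0,-0.15,-1.6,0,0,0,0.4,0,-0.15,-2.6,0,0,0,0.4,0,-0.15,-3.6,0,0,0,0.4,0,-0.15,-4.6,0,0,0,0.4,0,-0.15,-5,0,0,0,0.4,0,-0.15,-5,0,0,0,0.4],
)

```text
clock: 17.32
position: [0.5467, 0.0511, 0.2606]
tcp_rot: [[-0.994, 0.113, 0.009], [0.113, 0.994, -0.0], [-0.009, 0.001, -1.0]]
ft_force: [-0.1, 0.2, 0.0]
width: 0.0597
finger_force: 0.0
```

Call:
servo_tool(
  rows=[0,-1,0,0,0,0,0.4,0,-2,0,0,0,0,0.4,0,-3,0,0,0,0,0.4,0,-4,0,0,0,0,0.4,0,-4,0,0,0,0,0.4,0,-4,0,0,0,0,0.4,0,-4,0,0,0,0,0.4],
)

```text
clock: 17.9
position: [0.5305, -0.0676, 0.2551]
tcp_rot: [[-0.993, 0.114, -0.002], [0.114, 0.993, 0.001], [0.002, 0.001, -1.0]]
ft_force: [0.9, -0.5, 0.1]
width: 0.0598
finger_force: 0.0
```

```bash
python3 chk.py
python3 - <<'E'
from h import *
im,d,P,T,f,m=grab('wrist')
cv2.imwrite('pics/w9.png',im[:,:,::-1])
E
```

```text
[ 0.53053809 -0.06759289  0.25511402] F [ 0.9 -0.5  0.1] M [ 0.03 -0.02 -0.01] 0.0 17.9 yaw 83.46263227945867 pitch(y.z) 0.06778882213377248
((557.3681030273438, 152.23809814453125), (222.3163299560547, 149.79071044921875), 83.64614868164062)
s 387.7472435791016 lat -0.8278055419921435
floor pitch/roll deg [ 0.52152836 -0.3785302 ] z 0.07608480293776622
```

View pics/w9.png

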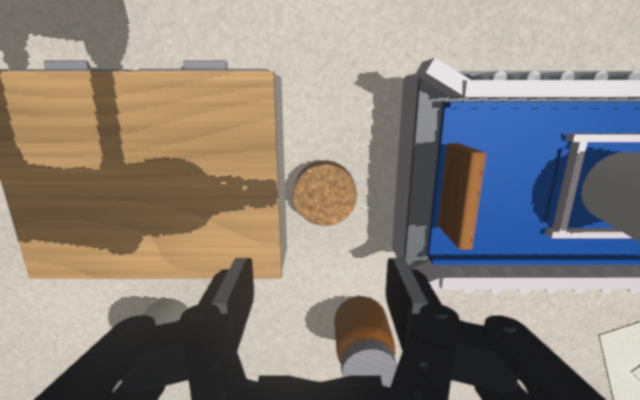

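The tray lies flat on the deck between the walls with the grip free at (463,195). The tumbler stands between its ribs at (620,185), and the coasters and jar are untouched. Handing in.

```bash
python3 -c "
from station import robot
print(robot.close_job())"
```

```text
the job is handed in; nothing more can be done
None
```

The tray was slid level across the gap into the cup station and pressed against the buffer with an estimated 9 N (13.6 N peak at the wrist, friction included). It was then let go flat on the deck with the tumbler standing and still touching the buffer by my estimate, and the job was handed in at about 18 s with no verdict returned.

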